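Release the spool cage's two catches and hold its gate wide open

ROBOT

A 7-joint arm with a two-finger parallel gripper is mounted at the origin on the work surface; the furniture and walls round the work are solid. World frame = base frame: x ahead of the robot, y to its left, z up, the work surface at z = 0. Lengths are in m, angles in rad, forces in N, time in s.
With the tool pointing down it reaches from about 0.425 to 0.925 m from the base axis. Payload 6.8 kg.
Tool frame: the origin (TCP) lies on the front face of the gripper's body, between the roots of the fingers; the fingertips stand 73 mm ahead of it and the grasp point (between the pads) lies 54 mm ahead of it (tcp_to_tips is the distance from the TCP to the fingertips, in m); z points along the fingers, x is the direction in which the jaws open and shut, and the axes are right-handed (so a half turn about z gives the same grasp; the last joint's range is limited). The gripper opens to 85 mm and grips with 20 to 120 N. Pads are 22 mm wide; open, the fingers measure 114 mm over their backs; the gripper's body (76 mm by 85 mm) begins 54 mm behind the grasp point. The pads swing forward as they close: fully open they stand 13 mm farther back than shut.
Start: joints at [-1.227, 0.477, 0.022, 1.555, -0.011, 1.109, -0.083], TCP at [0.295, 0.607, 0.304] pointing down, gripper open.
Joint ranges: [-2.96, 2.96], [-0.34, 2.1], [-1.41, 1.46], [0.24, 2.44], [-1.37, 4.51], [0.17, 1.92], [-2.96, 2.96]. Speed limits (rad/s): [2.39, 2.39, 3.14, 3.14, 3.14, 3.14, 3.14].

INTERFACE

Orientations are given as a unit quaternion [w, x, y, z].
In Python, from station import get_obs, read_camera, hand_in, look_for, silhouettes, tcp_to_tips gives the robot as it stands. The module is installed in compiled form; this text tells all that it offers.
- The arm moves only by the tool apply_moves, never from a script. Its argument "moves" is a list of rows, each a list of 3 entries, a list of its own where there are three numbers: the shift along the tool's x, y, z in units of 25 mm (1.0 is 25 mm), then the turn, a rotation vector about the tool's x, y, z in units of 10 degrees (1.0 is 10 degrees), then the gripper's target within -1 to 1 (fully open at 1, half-way at 0, shut at -1). In form: [[[dx, dy, dz], [rx, ry, rz], jaw], ...]. A call has 1 to 20 rows; each row is the pose to reach, as a shift and turn from the pose commanded when the call began, along the tool's axes at that moment; what a row does not reach only later rows make up. A row lasts 1/8 s, in which the tool goes at most 62.5 mm and 10.7 degrees, less where a joint would pass 70% of its speed; a pose out of reach is approached as far as the arm can. A call with a gripper value outside its range is refused whole. The fingers move at their own pace and stop on an object; "force" is the grip in N (left out, the last holds). Time passes only in rows, so rows that repeat a pose let the fingers close. It gives the time, the measured TCP pose, the force and the opening at its end, in the units of the state.
- get_obs(): the state, without advancing time (a new reading comes with each control period).
- read_camera(name): name is "scene" or "top" or "wrist"; returns a dict with "color" (400x640x3 uint8, red, green, blue), "mtx" (3x3 intrinsics, pixels), "eye" and "rotation" of the camera in the world; the wrist camera has in their place "hand_eye" (4x4, takes a point from camera to tool coordinates, whose origin is the TCP and whose axes are the tool frame's). Camera axes: x right, y up, looking along -z (the intrinsics and any distortion apply to the point x, -y, -z); pixel columns grow to the right and rows downward; lengths in m; the calibration is good to about 2 mm. A picture is of the moment at which its call begins: read the wrist's pose just before it. There is no depth.
- hand_in(): hands the job in, once; it reports no verdict.
Trained networks look in the newest picture that a camera, given by its name, has taken for a name from the list of things; names that differ only in an ending like _2 or _b are one class to them, and where a whole thing is asked for, a point or a joint stands for the part that bears it (a point fixed in the world has none). Each returns a list of dicts, best first, with "conf" (0 to 1); they miss things now and then, are a little off and sometimes report something else, mostly with a low value. They report only what shows in the picture. A call takes as long as a camera call.
- look_for(camera, query): "pixel" ([row, column] in pixels, amid what is visible of it).
- silhouettes(camera, query): "mask" (400x640 bool, what is visible of it) and "pixel" ([row, column] in pixels, amid what is visible of it).
The state is a dict: "t": time; "q": joint angles; "joint_vel": joint speeds; "joint_torque": joint torques, N m; "eef_pos": TCP position; "tool_rot": TCP orientation; "contact_force": force on the tool from outside, world axes, zero at the start; "torque": the same for the moment, N m; "gripper_width": opening from 0.0 (shut) to 1.0 (fully open).
Only numpy, scipy, OpenCV 4.12 (cv2) and the standard library are available. Lean on these libraries where they do the work, as an engineer would, in place of code of your own. Each camera call takes 0.05 s, during which the arm holds its last target.

TASK

Open the spool cage on the bench for me and hold its gate: first press the two tabs of the catch nearest the hinge fully together, then the two tabs of the catch at the free end, then take the gate by its upright wooden peg and swing it past its ball catch until it stands about square to the cage. The gate springs back, so finish while holding it still by the peg in that wide position, and do not disturb the loose things round about.

Things in the scene. Friction and masses are not known exactly. Their poses are not given: they have to be found in the camera images.
- spool_cage: Low slatted plywood cage, three thread spools inside, fixed to the bench; 87 (x) x 284 (y) x 75 mm. Origin: centre of its underside. Its own -x side is closed by the gate, hinged at its -y end. Two steel keeper brackets rise from its roof to 95 mm above the bench and hook over the gate 38 to 52 mm beyond each catch's middle, towards the free end, reaching 15 mm in front of the gate's middle plane.
- gate_hinge (a point): Point on the gate's upright hinge axis, 125 mm above the bench, fixed to the cage at its own x -50, y -130 mm. The gate is a barred wooden leaf 262 mm long from this axis, 12 mm thick, 12 to 75 mm above the bench. A steel sill plate with a sprung ball lies under its swing near the hinge.
- gate (a joint): Gate angle, rad: 0 shut, grows as it swings out to the cage's own -x (counter-clockwise from above); 1.57 is square, stop at 1.65. A spring closes it (0.07 N m at 0, 0.21 at 1.4). At about 0.6 it must ride over a sprung ball in the sill (about 3 N in all at the peg); let go, it swings back, to half open or right shut. A shut catch blocks it.
- inner_catch (a joint): How far each tab of the catch nearest the hinge has moved inwards, m: 0 shut, 0.009 tabs fully together; the gate is clear of its keeper from 0.0065. The two tabs are geared: both move in equally. Friction only, about 4 N in all, and they stay where they are pushed.
- outer_catch (a joint): The same for the catch at the gate's free end.
- inner_catch_mid (a point): Midway between the tabs of the catch nearest the hinge, 125 mm above the bench; on the gate (moves with it), 55 mm from the hinge axis. The tabs are upright dark steel plates on top of the gate, 18 mm wide across it, 8 mm thick along it, 80 to 140 mm above the bench. Over their outer faces: 52 mm along the gate when shut, 34 mm when together; free air outside them above 95 mm.
- outer_catch_mid (a point): The same for the catch at the free end, 215 mm from the hinge axis. The line from the hinge through this point is the direction of the gate.
- peg_grip (a point): Point on the axis of the wooden peg, 125 mm above the bench and 135 mm from the hinge axis. The peg is round, upright, 14 mm in diameter, stands on top of the gate between the catches and ends 141 mm above the bench.
- pull_peg: The same wooden peg, a sleeve that turns freely about its own upright axis; origin at its foot, 75 mm above the bench.
- sanding_block: Brown sanding block, 56x96x33 mm, bystander; origin at its underside.
- masking_tape: Roll of tape lying flat, 96 mm across, 24 mm high, bystander; origin at its underside.
- wood_block: Plain wooden block, 58x110x21 mm, bystander; origin at its underside.
- brass_weight: Brass block with a knob, 40x60x60 mm, bystander; origin at its underside.
- linen_tape: Small roll of white tape lying flat, 66 mm across, 30 mm high, bystander; origin at its underside.
- eraser: Eraser, 22x50x13 mm, bystander; origin at its underside.

How it is judged:
By the outcome, as a careful person would: the job done as asked, in the order asked, and still so for the second after the job is handed in, while the arm keeps its last pose, push and grip.
It also fails if it takes over 54 s, if anything falls off the work surface, if the arm or the gripper's body presses on something with over 40 N, if the wrist force passes 120 N, or if a joint passes its speed limit or range.

## Working session

There is one attempt and no reset: what is moved stays moved. The work goes in short steps, Python scripts to look and compute and a tool call to move; the robot and the scene stay as the last step left them, time stands still between calls to the robot, and variables do not carry over. Pictures are saved under pics/ and viewed, and the job is handed in when it is done.

Besides the shell and the picture viewer there is one more tool, called after "Emit:" by a JSON object that holds its "method" and its "body", one argument or row to a line. apply_moves: Moves the arm, as the interface text tells. Its arguments: {"type":"object","properties":{"moves":{"type":"array"},"force":{"type":"number"}},"required":["moves"]}

```bash
mkdir -p pics; python3 - <<'E'
from station import *
import cv2,numpy as np
o=get_obs();print({k:np.round(v,4) if not isinstance(v,dict) else v for k,v in o.items()}); print(tcp_to_tips if not callable(tcp_to_tips) else tcp_to_tips())
for n in ["scene","top","wrist"]:
    c=read_camera(n); cv2.imwrite(f"pics/{n}0.png",c["color"][:,:,::-1])
    print(n,c["mtx"].tolist(),c.get("eye"),c.get("rotation"),c.get("hand_eye"), [k for k in c])
    for q in ["spool_cage","inner_catch","outer_catch","inner_catch_mid","outer_catch_mid","peg_grip","gate_hinge","pull_peg","brass_weight","eraser","linen_tape"]:
        print(q,[(np.round(d["pixel"]).tolist(),round(d["conf"],2)) for d in look_for(n,q)[:3]])
E
```

```text
{'t': np.float64(0.0), 'q': array([-1.2271,  0.4778,  0.0223,  1.5564, -0.0115,  1.1093, -0.0831]), 'joint_vel': array([-0.0006, -0.0003, -0.0006,  0.0007,  0.001 ,  0.0013, -0.0004]), 'joint_torque': array([ 7.00000e-04, -5.96466e+01,  1.60830e+00, -2.81184e+01,
        1.26000e-02,  9.30000e-03,  0.00000e+00]), 'eef_pos': array([0.2945, 0.6069, 0.303 ]), 'tool_rot': array([ 5.000e-04,  8.475e-01,  5.308e-01, -7.000e-04]), 'contact_force': array([-1.2482,  0.2717,  0.3055]), 'torque': array([0.0048, 0.0157, 0.037 ]), 'gripper_width': np.float64(0.9984)}
0.0726
scene [[443.3783152014495, 0.0, 322.2073668249006], [0.0, 443.3783152014495, 200.96373082525625], [0.0, 0.0, 1.0]] [-0.5442034   0.86024223  0.88476643] [-0.40144061 -0.22810736  0.42764299  0.77713187] None ['color', 'mtx', 'eye', 'rotation']
spool_cage [([227.0, 297.0], 0.81), ([231.0, 249.0], 0.31)]
inner_catch [([195.0, 310.0], 0.65), ([218.0, 304.0], 0.34)]
outer_catch [([226.0, 294.0], 0.56)]
inner_catch_mid [([176.0, 377.0], 0.73), ([216.0, 305.0], 0.57)]
outer_catch_mid [([214.0, 304.0], 0.56)]
peg_grip [([207.0, 306.0
[... 947 characters left out ...]
343885626586], [0.0, 335.30615546492845, 205.63341762682754], [0.0, 0.0, 1.0]] None None [[ 9.99999834e-01  4.17830527e-04 -3.97624916e-04 -7.28043736e-05]
 [ 2.93961306e-04 -9.62318078e-01 -2.71926148e-01 -6.90499830e-02]
 [-4.96260691e-04  2.71925986e-01 -9.62318041e-01 -7.02562232e-02]
 [ 0.00000000e+00  0.00000000e+00  0.00000000e+00  1.00000000e+00]] ['color', 'mtx', 'hand_eye']
spool_cage [([397.0, 120.0], 0.47)]
inner_catch [([399.0, 122.0], 0.54)]
outer_catch []
inner_catch_mid [([395.0, 128.0], 0.39)]
outer_catch_mid [([397.0, 126.0], 0.49)]
peg_grip [([396.0, 120.0], 0.21)]
gate_hinge [([396.0, 122.0], 0.72)]
pull_peg []
brass_weight []
eraser []
linen_tape [([312.0, 366.0], 0.74)]
```

View pics/top0.png

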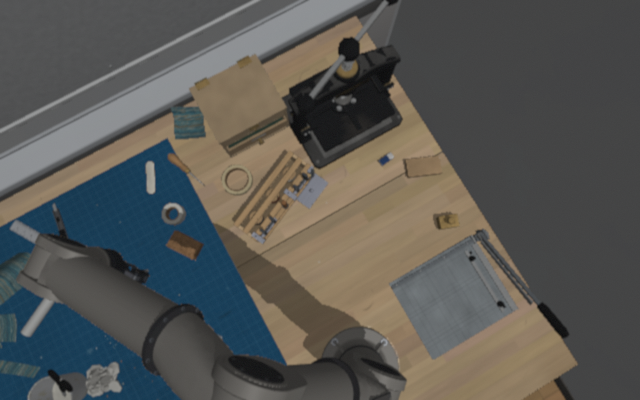

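View pics/scene0.png

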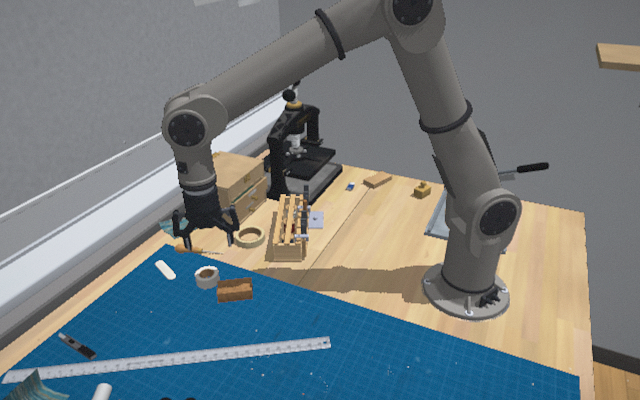

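View pics/wrist0.png

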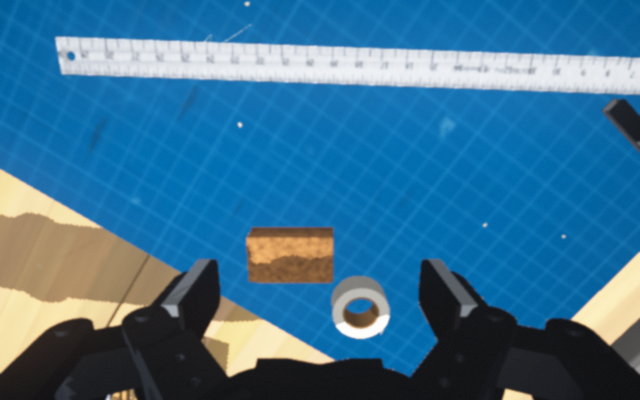

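```bash
cat > h.py <<'E'
import numpy as np,cv2
from scipy.spatial.transform import Rotation as R
from station import *
def RQ(q): q=np.asarray(q);return R.from_quat([q[1],q[2],q[3],q[0]])
def campose(c,o=None):
    if c.get("eye") is not None:
        r=np.asarray(c["rotation"]); 
        return np.asarray(c["eye"]),(RQ(r).as_matrix() if r.size==4 else r)
    T=np.asarray(c["hand_eye"]);M=RQ(o["tool_rot"]).as_matrix()
    return np.asarray(o["eef_pos"])+M@T[:3,3],M@T[:3,:3]
def proj(c,P,o=None):
    e,M=campose(c,o);p=(np.atleast_2d(P)-e)@M
    x=p[:,0]/-p[:,2];y=-p[:,1]/-p[:,2];K=c["mtx"]
    return np.c_[K[0][0]*x+K[0][2],K[1][1]*y+K[1][2]] # col,row
def toz(c,uv,z,o=None):
    e,M=campose(c,o);K=c["mtx"];uv=np.atleast_2d(uv).astype(float)
    d=np.c_[(uv[:,0]-K[0][2])/K[0][0],-(uv[:,1]-K[1][2])/K[1][1],-np.ones(len(uv))]@M.T
    return e+d*((z-e[2])/d[:,2])[:,None]
def rect(c,x0,x1,y0,y1,z,s,o=None):
    # x up, y left in image ; s px per m
    W=int((y1-y0)*s);H=int((x1-x0)*s)
    j,i=np.meshgrid(np.arange(W),np.arange(H))
    P=np.c_[(x1-i.ravel()/s),(y1-j.ravel()/s),np.full(i.size,z)]
    uv=proj(c,P,o).astype(np.float32).reshape(H,W,2)
    return cv2.remap(c["color"],uv[...,0],uv[...,1],cv2.INTER_CUBIC)
def save(n,im): cv2.imwrite(f"pics/{n}.png",im[:,:,::-1])
E
python3 - <<'E'
from h import *
c=read_camera("top")
print(toz(c,[[235,215],[255,240],[313,170],[285,150],[360,360],[237,180],[310,190]],0.1).round(3))
x=c["color"][130:260,215:345];save("topc",cv2.resize(x,None,fx=5,fy=5,interpolation=cv2.INTER_CUBIC)[:600])
c=read_camera("scene")
x=c["color"][150:280,220:350];save("scc",cv2.resize(x,None,fx=4.6,fy=4.6,interpolation=cv2.INTER_CUBIC)[:600])
E
```

```text
[[0.444 0.371 0.1  ]
 [0.371 0.31  0.1  ]
 [0.583 0.142 0.1  ]
 [0.644 0.228 0.1  ]
 [0.039 0.005 0.1  ]
 [0.55  0.37  0.1  ]
 [0.521 0.15  0.1  ]]
```

View pics/topc.png

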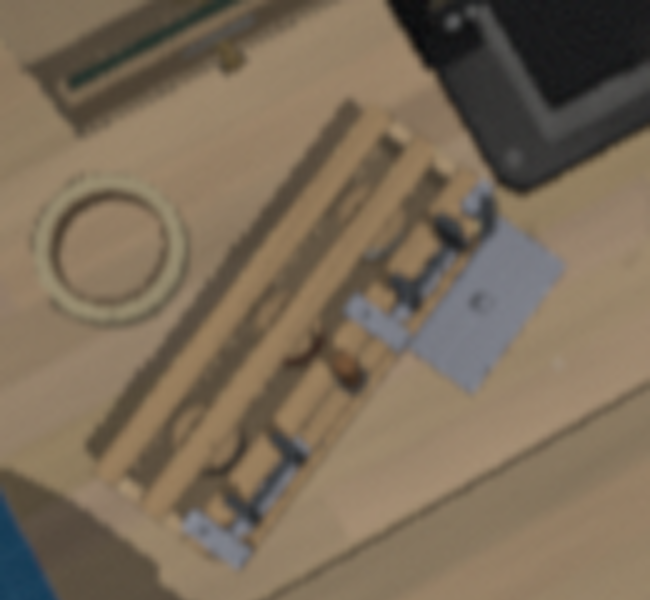

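View pics/scc.png

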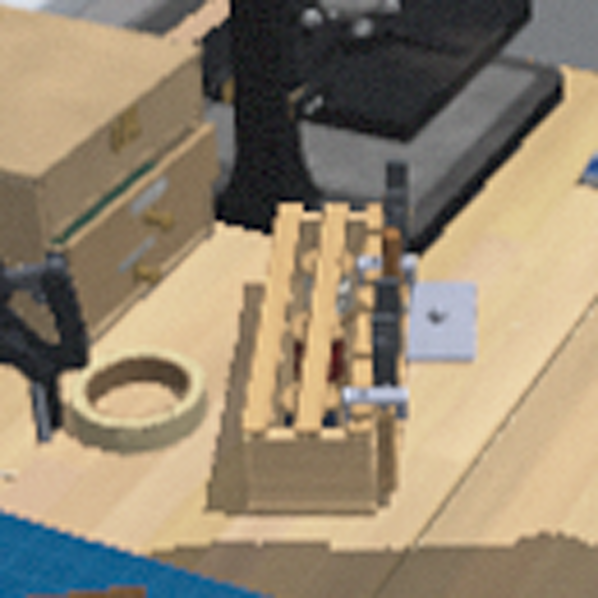

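```bash
python3 - <<'E'
from h import *
c=read_camera("top")
C=np.array([[345,372],[450,230],[403,292],[290,445],[243,508],[345,372]])/5+[215,130]
print(toz(c,C,0.141).round(4))
E
```

```text
[[0.471  0.2237 0.141 ]
 [0.555  0.1646 0.141 ]
 [0.5181 0.1912 0.141 ]
 [0.4286 0.2543 0.141 ]
 [0.3924 0.28   0.141 ]
 [0.471  0.2237 0.141 ]]
```

Emit:
{"method": "apply_moves", "body": {
  "moves": [
    [[0,0,-2.3],[0,0,0],1],
    [[-2,2.5,-2.3],[0,0,1],1],
    [[-10.7,13,-2.3],[0,0,9.9],1],
    [[-10.7,13,-2.3],[0,0,9.9],1],
    [[-10.7,13,-2.3],[0,0,9.9],1],
    [[-10.7,13,-2.3],[0,0,9.9],1],
    [[-10.7,13,-2.3],[0,0,9.9],1],
    [[-10.7,13,-2.3],[0,0,9.9],1],
    [[-10.7,13,-2.3],[0,0,9.9],1],
    [[-10.7,13,-2.3],[0,0,9.9],1],
    [[-10.7,13,-2.3],[0,0,9.9],1],
    [[-10.7,13,-2.3],[0,0,9.9],1],
    [[-10.7,13,-2.3],[0,0,9.9],1],
    [[-10.7,13,-2.3],[0,0,9.9],1],
    [[-10.7,13,-2.3],[0,0,9.9],1]
  ],
  "force": 30
}}

```text
t: 3.82
eef_pos: [0.4703, 0.2247, 0.3614]
tool_rot: [0.0, 0.954, -0.3, -0.0]
contact_force: [0.3, 0.3, -0.1]
gripper_width: 1.005
```

```bash
python3 - <<'E'
from h import *
o=get_obs();c=read_camera("wrist");save("w1",c["color"])
print(o["eef_pos"],o["tool_rot"],o["t"],o["q"])
for q in ["inner_catch","outer_catch","inner_catch_mid","outer_catch_mid","peg_grip","pull_peg"]:
    print(q,[(np.round(d["pixel"]).tolist(),round(d["conf"],2)) for d in look_for("wrist",q)[:3]])
E
```

```text
[0.47027354 0.22473658 0.36137891] [ 1.36344046e-05  9.54065495e-01 -2.99598113e-01 -2.93770083e-05] 3.825 [-0.95899815  0.17000372  0.45165355  1.87373736 -0.08231623  1.11601853
 -1.08533493]
inner_catch [([178.0, 384.0], 0.72), ([138.0, 339.0], 0.67)]
outer_catch [([179.0, 218.0], 0.87)]
inner_catch_mid [([174.0, 322.0], 0.95)]
outer_catch_mid [([175.0, 326.0], 0.97)]
peg_grip [([175.0, 324.0], 0.68)]
pull_peg [([181.0, 322.0], 0.58)]
```

View pics/w1.png

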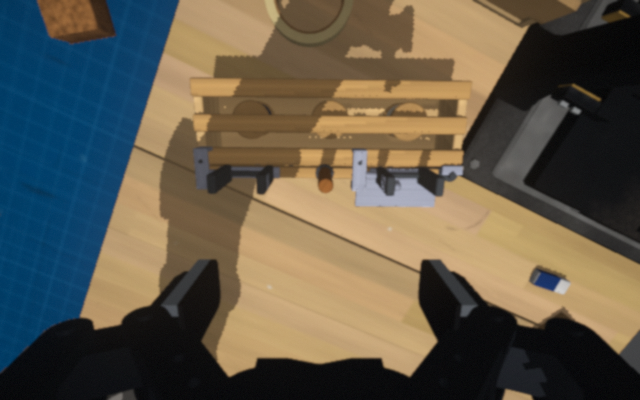

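```bash
python3 - <<'E'
from h import *
im=cv2.imread("pics/w1.png")[130:230,180:490];cv2.imwrite("pics/w1c.png",cv2.resize(im,None,fx=2.58,fy=2.58,interpolation=cv2.INTER_CUBIC))
E
```

```text
(no output)
```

View pics/w1c.png

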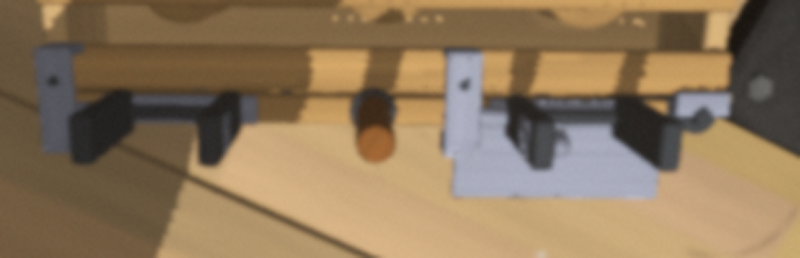

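```bash
python3 - <<'E'
from h import *
o=get_obs();c=read_camera("wrist")
px=np.array([[83,138],[211,138],[376,143],[541,141],[668,143]])/2.58+[180,130]
P=toz(c,px,0.140,o);P[2]=toz(c,px[2],0.141,o)[0]
print(P.round(4)); om=(P[0]+P[1])/2;im=(P[3]+P[4])/2
u=(om-im)[:2];print("len",np.linalg.norm(u),"spacings",np.linalg.norm(P[0]-P[1]),np.linalg.norm(P[3]-P[4]),np.linalg.norm(om-P[2]),np.linalg.norm(im-P[2]))
th=np.arctan2(u[1],u[0]);u/=np.linalg.norm(u);print(np.degrees(th),om,im)
h=np.mean([om[:2]-.215*u,im[:2]-.055*u,P[2][:2]-.135*u],0);print("hinge",h)
M=RQ(o["tool_rot"]).as_matrix()
for n,d in [("in",.055),("peg",.135),("out",.215)]:
    p=np.r_[h+d*u,0.125+.054]; print(n,p,((p-o["eef_pos"])@M/0.025).round(2))
x=M[:,0];print("toolx",np.degrees(np.arctan2(x[1],x[0])))
E
```

```text
[[0.3964 0.2847 0.14  ]
 [0.4325 0.2596 0.14  ]
 [0.4782 0.2258 0.141 ]
 [0.525  0.1937 0.14  ]
 [0.5606 0.1681 0.14  ]]
len 0.15746401118899858 spacings 0.04403688128528106 0.043778237916638194 0.0787827591046824 0.07870281726485255
144.59779067114295 [0.41445098 0.27215278 0.14      ] [0.54280075 0.1809319  0.14      ]
hinge [0.58851463 0.14810042]
in [0.54368383 0.17996262 0.179     ] [ 3.43 -0.21  7.3 ]
peg [0.4784754  0.22630763 0.179     ] [ 0.23 -0.24  7.3 ]
out [0.41326696 0.27265263 0.179     ] [-2.97 -0.27  7.3 ]
toolx -34.88205081435606
```

Emit:
{"method": "apply_moves", "body": {
  "moves": [
    [[3.4,-0.2,1],[0,0,0.05],1],
    [[3.4,-0.2,4],[0,0,0.05],1],
    [[3.4,-0.2,4.9],[0,0,0.05],1],
    [[3.4,-0.2,4.9],[0,0,0.05],1],
    [[3.4,-0.2,4.9],[0,0,0.05],1]
  ]
}}

```text
t: 4.85
eef_pos: [0.5435, 0.1808, 0.2405]
tool_rot: [-0.001, 0.953, -0.304, 0.001]
contact_force: [0.8, -1.0, -0.2]
gripper_width: 1.002
```

```bash
python3 - <<'E'
from h import *
o=get_obs();c=read_camera("wrist");save("w2",c["color"]);print(o["eef_pos"])
E
```

```text
[0.5435205  0.18076966 0.24051724]
```

View pics/w2.png

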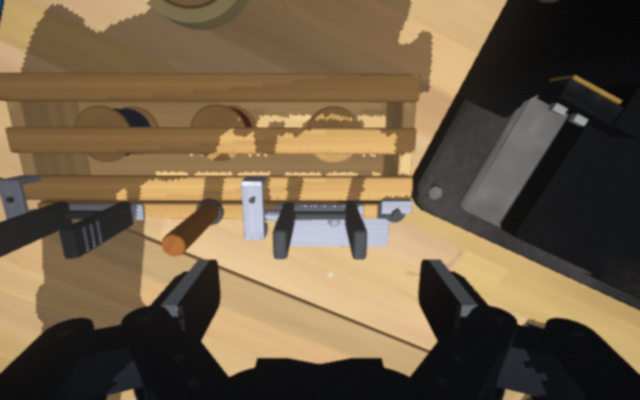

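```bash
python3 - <<'E'
from h import *
o=get_obs();c=read_camera("wrist")
P=toz(c,[[280.5,240],[359.5,240]],0.14,o);pg=toz(c,[[175,243]],.141,o)
m=P.mean(0);print(P.round(4),np.linalg.norm(P[0]-P[1]),m,pg)
M=RQ(o["tool_rot"]).as_matrix();print((m-o["eef_pos"])@M,(pg-o["eef_pos"])@M)
E
```

```text
[[0.5274 0.1943 0.14  ]
 [0.5627 0.1692 0.14  ]] 0.043211469580381356 [0.54504181 0.1817423  0.14      ] [[0.479822   0.22640106 0.141     ]]
[ 0.00048158 -0.00100988  0.10111495] [[-0.07855065  0.00029719  0.10000699]]
```

Emit:
{"method": "apply_moves", "body": {
  "moves": [
    [[0,0,1.5],[0,0,0],1],
    [[0,0,2.5],[0,0,0],1],
    [[0,0,2.5],[0,0,0],1],
    [[0,0,2.5],[0,0,0],0.3],
    [[0,0,2.5],[0,0,0],0],
    [[0,0,2.5],[0,0,0],-0.4],
    [[0,0,2.5],[0,0,0],-0.8],
    [[0,0,2.5],[0,0,0],-1],
    [[0,0,2.5],[0,0,0],-1],
    [[0,0,2.5],[0,0,0],-1],
    [[0,0,2.5],[0,0,0],-1],
    [[0,0,2.5],[0,0,0],-1]
  ],
  "force": 35
}}

```text
t: 6.45
eef_pos: [0.5439, 0.1805, 0.1781]
tool_rot: [-0.001, 0.953, -0.304, 0.001]
contact_force: [-1.4, -0.8, 10.5]
gripper_width: 0.365
```

```bash
python3 - <<'E'
from h import *
o=get_obs();c=read_camera("wrist");save("w3",c["color"]);print(o["eef_pos"],o["gripper_width"]*85,o["contact_force"])
E
```

```text
[0.54387001 0.18052563 0.17814671] 31.029627135316556 [-1.42770452 -0.83467258 10.47938451]
```

View pics/w3.png

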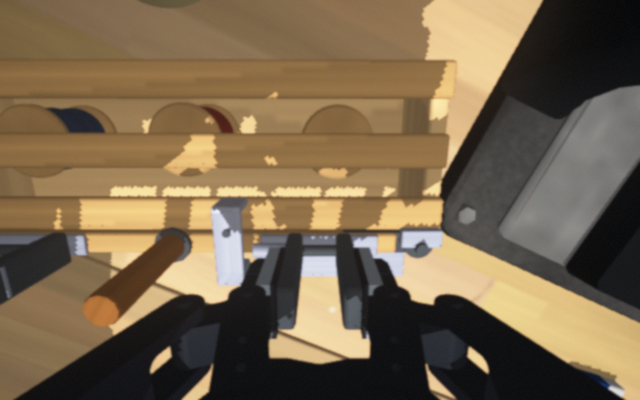

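Emit:
{"method": "apply_moves", "body": {
  "moves": [
    [[0,0,0],[0,0,0],-1],
    [[0,0,0],[0,0,0],-1],
    [[0,0,0],[0,0,0],-1]
  ],
  "force": 45
}}

```text
t: 6.88
eef_pos: [0.5439, 0.1805, 0.1783]
tool_rot: [-0.001, 0.953, -0.304, 0.001]
contact_force: [-0.9, -0.6, 11.9]
gripper_width: 0.355
```

Emit:
{"method": "apply_moves", "body": {
  "moves": [
    [[0,0,0],[0,0,0],0.3],
    [[0,0,0],[0,0,0],0.7],
    [[0,0,0],[0,0,0],1],
    [[0,0,-1],[0,0,0],1],
    [[0,0,-2.6],[0,0,0],1],
    [[0,0,-2.6],[0,0,0],1],
    [[0,0,-2.6],[0,0,0],1]
  ]
}}

```text
t: 7.75
eef_pos: [0.5425, 0.1802, 0.2409]
tool_rot: [0.0, 0.953, -0.304, -0.0]
contact_force: [-1.4, -0.0, -0.8]
gripper_width: 1.003
```

```bash
python3 - <<'E'
from h import *
o=get_obs();c=read_camera("wrist");save("w4",c["color"]);print(o["eef_pos"],o["gripper_width"]*85,o["contact_force"])
im=c["color"][190:290,230:410];save("w4c",cv2.resize(im,None,fx=4,fy=4))
E
```

```text
[0.54248258 0.18024036 0.24094376] 85.23864149135439 [-1.40941099 -0.04577636 -0.83811838]
```

View pics/w4c.png

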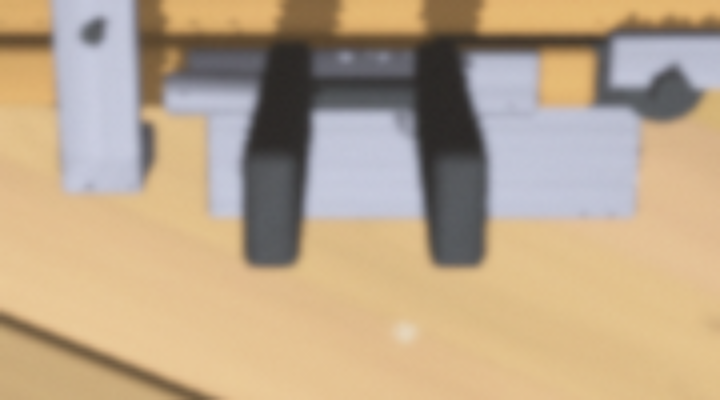

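Emit:
{"method": "apply_moves", "body": {
  "moves": [
    [[-2.4,0,0],[0,0,0],1],
    [[-4.8,0,0],[0,0,0],1],
    [[-6.4,0,0],[0,0,0],1],
    [[-6.4,0,0],[0,0,0],1],
    [[-6.4,0,0],[0,0,0],1]
  ]
}}

```text
t: 8.43
eef_pos: [0.4126, 0.2724, 0.2408]
tool_rot: [0.001, 0.953, -0.304, -0.0]
contact_force: [0.1, -1.1, 0.5]
gripper_width: 0.998
```

```bash
python3 - <<'E'
from h import *
o=get_obs();c=read_camera("wrist");save("w5",c["color"]);print(o["eef_pos"],o["gripper_width"]*85,o["contact_force"])
im=c["color"][190:290,230:410];save("w5c",cv2.resize(im,None,fx=4,fy=4))
E
```

```text
[0.41258431 0.27237789 0.24084841] 84.8318483854579 [ 0.07813148 -1.10734381  0.45296542]
```

View pics/w5.png

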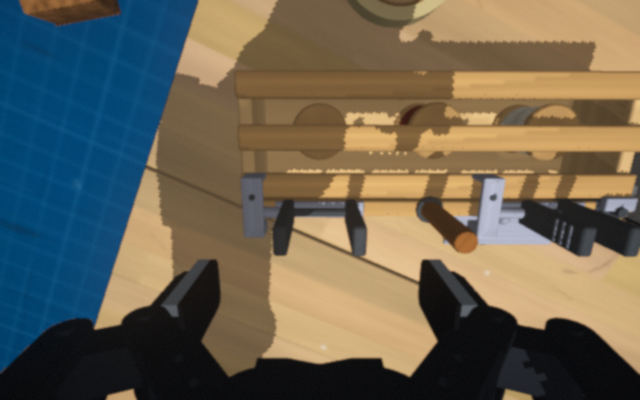

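View pics/w5c.png

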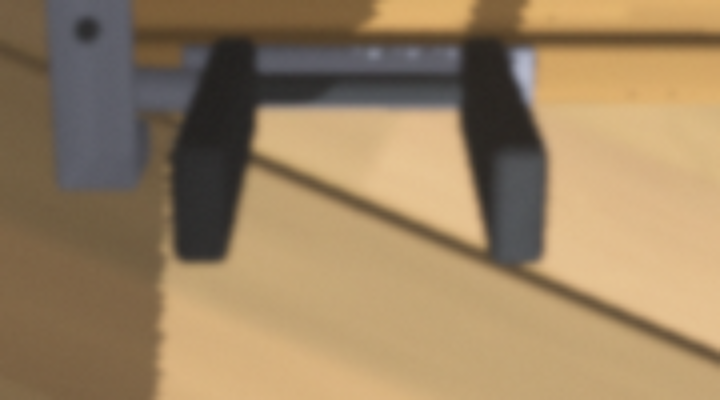

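Emit:
{"method": "apply_moves", "body": {
  "moves": [
    [[0,0,1.5],[0,0,0],1],
    [[0,0,2.5],[0,0,0],1],
    [[0,0,2.5],[0,0,0],1],
    [[0,0,2.5],[0,0,0],0.3],
    [[0,0,2.5],[0,0,0],0],
    [[0,0,2.5],[0,0,0],-0.4],
    [[0,0,2.5],[0,0,0],-0.8],
    [[0,0,2.5],[0,0,0],-1],
    [[0,0,2.5],[0,0,0],-1],
    [[0,0,2.5],[0,0,0],-1],
    [[0,0,2.5],[0,0,0],-1],
    [[0,0,2.5],[0,0,0],-1],
    [[0,0,2.5],[0,0,0],-1],
    [[0,0,2.5],[0,0,0],-1]
  ],
  "force": 45
}}

```text
t: 10.22
eef_pos: [0.4136, 0.2735, 0.1805]
tool_rot: [-0.002, 0.953, -0.304, 0.001]
contact_force: [-0.2, -1.3, 9.6]
gripper_width: 0.352
```

Emit:
{"method": "apply_moves", "body": {
  "moves": [
    [[0,0,0],[0,0,0],0.3],
    [[0,0,0],[0,0,0],0.7],
    [[0,0,0],[0,0,0],1],
    [[0,0,-1],[0,0,0],1],
    [[0,0,-2.6],[0,0,0],1],
    [[0,0,-2.6],[0,0,0],1],
    [[0,0,-2.6],[0,0,0],1]
  ]
}}

```text
t: 11.1
eef_pos: [0.4121, 0.2728, 0.2435]
tool_rot: [0.0, 0.953, -0.304, -0.0]
contact_force: [-0.1, -0.1, -0.2]
gripper_width: 1.0
```

```bash
python3 - <<'E'
from h import *
o=get_obs();c=read_camera("wrist");save("w6",c["color"]);print(o["eef_pos"],o["gripper_width"]*85,o["contact_force"])
E
```

```text
[0.41207638 0.27281889 0.24353572] 85.03347202158987 [-0.05778295 -0.07050521 -0.21650764]
```

View pics/w6.png

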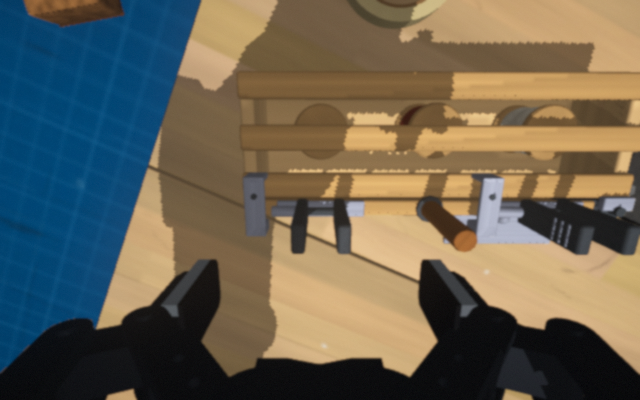

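Emit:
{"method": "apply_moves", "body": {
  "moves": [
    [[2,0,0],[0,0,0],1],
    [[3.2,0,0],[0,0,0],0.2],
    [[3.2,0,0],[0,0,0],0.2],
    [[3.2,0,0],[0,0,0],0.2],
    [[3.2,0,0],[0,0,0],0.2]
  ]
}}

```text
t: 11.78
eef_pos: [0.4766, 0.2273, 0.2434]
tool_rot: [0.0, 0.953, -0.303, -0.001]
contact_force: [-0.9, 0.7, -0.1]
gripper_width: 0.599
```

```bash
python3 - <<'E'
from h import *
o=get_obs();c=read_camera("wrist");save("w7",c["color"]);print(o["eef_pos"],o["gripper_width"]*85,o["contact_force"])
E
```

```text
[0.47662632 0.22733835 0.24338474] 50.91320881135885 [-0.9005824   0.72267735 -0.0771837 ]
```

View pics/w7.png

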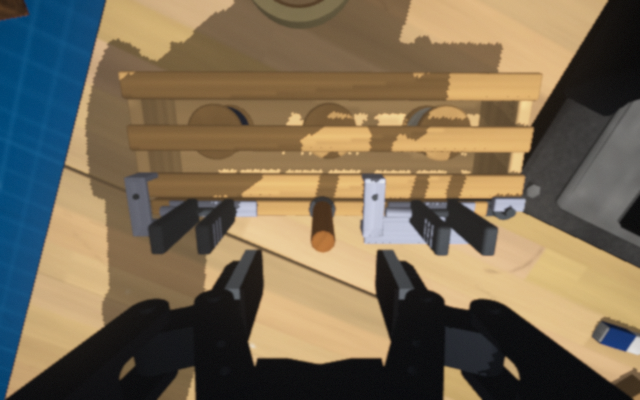

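Emit:
{"method": "apply_moves", "body": {
  "moves": [
    [[0,0,1.3],[0,0,0],0.2],
    [[0,0,2.6],[0,0,0],0.2],
    [[0,0,2.6],[0,0,0],0.2],
    [[0,0,2.6],[0,0,0],-0.2],
    [[0,0,2.6],[0,0,0],-0.6],
    [[0,0,2.6],[0,0,0],-1],
    [[0,0,2.6],[0,0,0],-1],
    [[0,0,2.6],[0,0,0],-1],
    [[0,0,2.6],[0,0,0],-1],
    [[0,0,2.6],[0,0,0],-1]
  ],
  "force": 60
}}

```text
t: 13.08
eef_pos: [0.4786, 0.2269, 0.1803]
tool_rot: [-0.001, 0.953, -0.304, 0.001]
contact_force: [-0.3, -0.0, 6.7]
gripper_width: 0.145
```

```bash
python3 - <<'E'
from h import *
o=get_obs();c=read_camera("wrist");save("w8",c["color"]);print(o["eef_pos"],o["gripper_width"]*85,o["contact_force"])
M=RQ(o["tool_rot"]).as_matrix();t=np.radians(145.0);p=o["eef_pos"][:2]
h=p-.135*np.array([np.cos(t),np.sin(t)]);print("hinge",h)
for a in np.arange(.1,1.61,.1).tolist()+[1.55]:
    d=np.r_[h+.135*np.array([np.cos(t+a),np.sin(t+a)])-p,0]
    print(round(a,2),(d@M/.025).round(2))
E
```

```text
[0.47859962 0.22690804 0.18028112] 12.341785777971111 [-0.34893485 -0.04043834  6.70600921]
hinge [0.58918515 0.14947523]
0.1 [ 0.03  0.54 -0.  ]
0.2 [ 0.12  1.07 -0.  ]
0.3 [ 0.25  1.59 -0.  ]
0.4 [ 0.44  2.1  -0.01]
0.5 [ 0.68  2.58 -0.01]
0.6 [ 0.96  3.04 -0.01]
0.7 [ 1.29  3.47 -0.01]
0.8 [ 1.66  3.86 -0.01]
0.9 [ 2.07  4.22 -0.01]
1.0 [ 2.51  4.53 -0.01]
1.1 [ 2.98  4.79 -0.01]
1.2 [ 3.48  5.01 -0.01]
1.3 [ 3.99  5.18 -0.01]
1.4 [ 4.52  5.29 -0.01]
1.5 [ 5.06  5.35 -0.01]
1.6 [ 5.6   5.36 -0.01]
1.55 [ 5.33  5.36 -0.01]
```

View pics/w8.png

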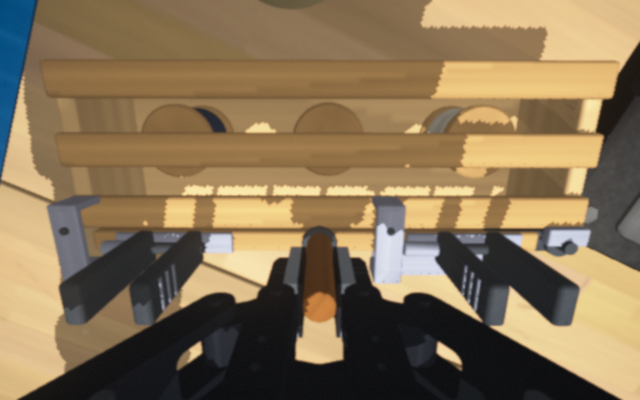

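Emit:
{"method": "apply_moves", "body": {
  "moves": [
    [[0,0.27,0],[0,0,0],-1],
    [[0.03,0.54,0],[0,0,0],-1],
    [[0.07,0.8,0],[0,0,0],-1],
    [[0.12,1.07,0],[0,0,0],-1],
    [[0.18,1.33,0],[0,0,0],-1],
    [[0.25,1.6,0],[0,0,0],-1],
    [[0.44,2.1,0],[0,0,0],-1],
    [[0.44,2.1,0],[0,0,0],-1]
  ]
}}

```text
t: 14.12
eef_pos: [0.4566, 0.177, 0.1802]
tool_rot: [-0.001, 0.952, -0.305, 0.0]
contact_force: [-1.0, 0.4, 9.4]
gripper_width: 0.145
```

```bash
python3 - <<'E'
from h import *
o=get_obs();c=read_camera("wrist");save("w9",c["color"]);print(o["eef_pos"],o["gripper_width"]*85,o["contact_force"],o["q"])
E
```

```text
[0.45656991 0.17698957 0.18023703] 12.285118509974073 [-1.01677181  0.38020773  9.42238641] [-0.86541071  0.36852152  0.44776926  2.12599108 -0.24815963  0.69404706
 -0.87112636]
```

View pics/w9.png

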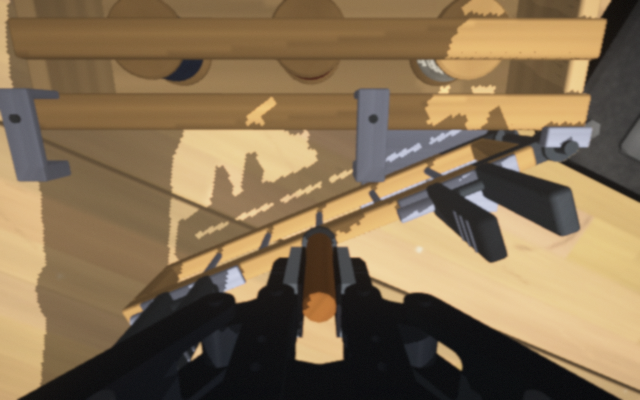

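Emit:
{"method": "apply_moves", "body": {
  "moves": [
    [[0.24,0.48,0],[0,0,0],-1],
    [[0.52,0.94,0],[0,0,0],-1],
    [[0.85,1.37,0],[0,0,0],-1],
    [[1.22,1.76,0],[0,0,0],-1],
    [[1.63,2.12,0],[0,0,0],-1],
    [[1.63,2.12,0],[0,0,0],-1]
  ]
}}

```text
t: 14.92
eef_pos: [0.4592, 0.1096, 0.1801]
tool_rot: [-0.001, 0.952, -0.305, 0.0]
contact_force: [-3.6, -0.8, 14.6]
gripper_width: 0.144
```

```bash
python3 - <<'E'
from h import *
o=get_obs();c=read_camera("wrist");save("w10",c["color"]);print(o["eef_pos"],o["gripper_width"]*85,o["contact_force"],o["q"])
v=o["eef_pos"][:2]-np.array([.5892,.1495]);print(np.hypot(*v),np.arctan2(v[1],v[0])%6.2832-np.radians(145))
E
```

```text
[0.45917216 0.10964594 0.1801497 ] 12.278090585653187 [-3.59160129 -0.84582142 14.59735399] [-0.75326867  0.34433405  0.46436894  2.16522157 -0.2443965   0.67961083
 -0.74098562]
0.13599847552164915 0.9082930247101779
```

View pics/w10.png

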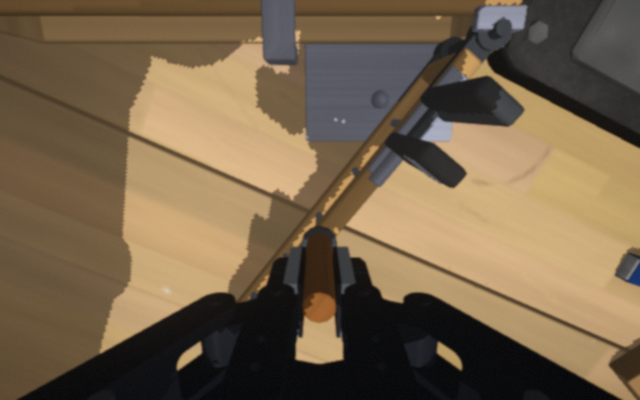

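Emit:
{"method": "apply_moves", "body": {
  "moves": [
    [[0.44,0.31,-0.05],[0,0,0],-1],
    [[0.91,0.57,-0.08],[0,0,0],-1],
    [[1.41,0.79,-0.08],[0,0,0],-1],
    [[1.92,0.96,-0.08],[0,0,0],-1],
    [[2.45,1.07,-0.08],[0,0,0],-1],
    [[2.99,1.13,-0.08],[0,0,0],-1],
    [[3.2,1.14,-0.08],[0,0,0],-1],
    [[3.2,1.14,-0.08],[0,0,0],-1],
    [[3.2,1.14,-0.08],[0,0,0],-1],
    [[3.2,1.14,-0.08],[0,0,0],-1]
  ]
}}

```text
t: 16.23
eef_pos: [0.5067, 0.0411, 0.1806]
tool_rot: [0.0, 0.953, -0.304, -0.001]
contact_force: [-1.8, 1.8, -10.9]
gripper_width: 0.145
```

```bash
python3 - <<'E'
from h import *
o=get_obs();c=read_camera("wrist");save("w11",c["color"]);print(o["eef_pos"],o["gripper_width"]*85,o["contact_force"],np.abs(o["joint_vel"]).max())
v=o["eef_pos"][:2]-np.array([.5892,.1495]);print(np.hypot(*v),np.arctan2(v[1],v[0])%6.2832-np.radians(145))
c=read_camera("top");save("t11",cv2.resize(c["color"][100:300,150:470],None,fx=2.5,fy=2.5))
E
```

```text
[0.50667651 0.0410824  0.18057502] 12.333772014305069 [ -1.82048981   1.76802666 -10.89266936] 0.0016539451607612725
0.13625161535291963 1.5310688886951458
```

View pics/w11.png

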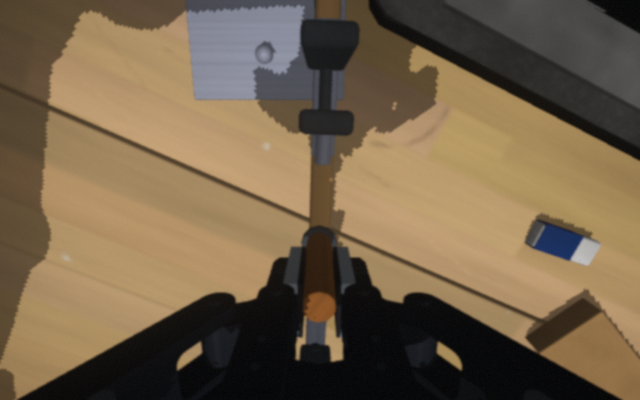

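View pics/t11.png

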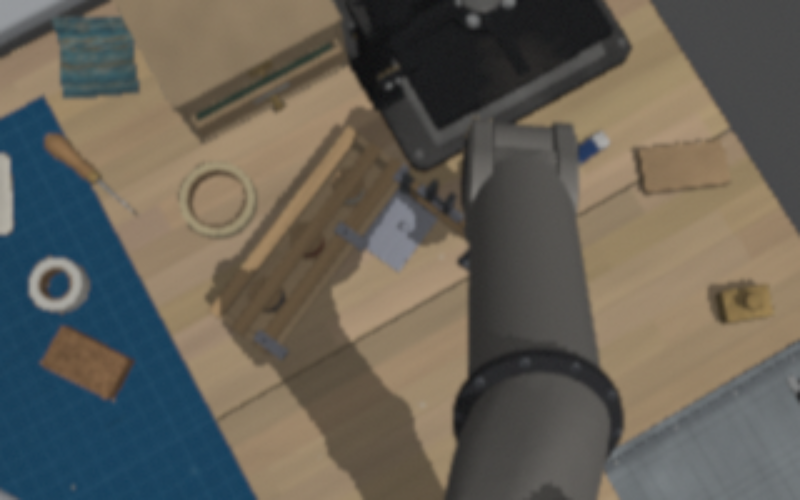

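Emit:
{"method": "apply_moves", "body": {
  "moves": [
    [[0.1,0,0.04],[0,0,0],-1],
    [[0.1,0,0.04],[0,0,0],-1],
    [[0.1,0,0.04],[0,0,0],-1],
    [[0.1,0,0.04],[0,0,0],-1],
    [[0.1,0,0.04],[0,0,0],-1],
    [[0.1,0,0.04],[0,0,0],-1]
  ]
}}

```text
t: 17.08
eef_pos: [0.5097, 0.039, 0.1804]
tool_rot: [0.0, 0.953, -0.304, 0.0]
contact_force: [-4.4, -2.9, 3.8]
gripper_width: 0.145
```

```bash
python3 - <<'E'
from h import *
o=get_obs();print(o["eef_pos"],o["gripper_width"]*85,o["contact_force"],np.abs(o["joint_vel"]).max())
v=o["eef_pos"][:2]-np.array([.5892,.1495]);print(np.hypot(*v),np.arctan2(v[1],v[0])%6.2832-np.radians(145))
print(hand_in())
E
```

```text
[0.50970187 0.03902659 0.18035798] 12.35354778486762 [-4.41924361 -2.86074803  3.80755459] 0.002480956723350443
0.13610410024556602 1.5579079368634186
the job is handed in; nothing more can be done
None
```

The spool cage is open and the gripper is holding the gate still by its peg, about square to the cage. I handed the job in at about 17 s.

- **Catches:** I pressed the inner catch first, then the outer. In the wrist pictures afterwards each catch measured about 34 mm over its outer faces, which is the fully-together size.
- **Gate:** I gripped the peg and swung the gate past its ball catch. From the tool position, the gate stands at about 1.56 rad. The peg's distance from the hinge came out at 136 mm, against the 135 mm given.
- **Hold:** At hand-in the arm was still and the contact forces were below 5 N per axis. The largest reading I saw along the way was about 15 N, vertical, while swinging the gate.
- **Loose things:** The eraser, both tape rolls, the sanding block, the wooden block and the brass weight looked undisturbed in the last top picture.

**Disagreement:** My first position for the peg from the low-resolution top picture was about 7 mm off the wrist-camera one. I used the wrist camera, and its position held when I gripped the peg. The gripper also read 12 mm on the 14 mm peg and 30–31 mm on the closed tabs, so I relied on the pictures for those sizes.

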